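# Cure the glued joint of a splash corner with the UV pen

## Robot

A 7-joint arm with a two-finger parallel gripper is mounted at the origin on a cart in front of the work surface, level with it; the furniture and walls round the work are solid. World frame = base frame: x ahead of the robot, y to its left, z up, the work surface at z = 0. Lengths are in m, angles in degrees, forces in N, time in s.
With the tool pointing down it reaches from about 0.425 to 0.875 m from the base axis. Payload 8.4 kg.
Tool frame: the origin (TCP) lies midway between the tips of the shut fingers; the grasp point (between the pads) lies 19 mm behind it; y points along the fingers, z is the direction in which the jaws open and shut, and the axes are right-handed (so a half turn about y gives the same grasp; the last joint's range is limited). The gripper opens to 87 mm and grips with 3 to 60 N. Pads are 19 mm wide; open, the fingers measure 117 mm over their backs; the gripper's body (75 mm by 190 mm) begins 51 mm behind the grasp point.
Start: joints at [-77.647, 19.091, 2.286, 83.961, -0.768, 76.965, -3.352], TCP at [0.201, 0.618, 0.223] pointing down, gripper open.
Joint ranges: [-147.57, 147.57], [-21.85, 119.76], [-74.77, 79.35], [14.55, 137.4], [-85.83, 265.84], [4.83, 119.75], [-152.11, 152.11]. Speed limits (degrees/s): [127.2, 127.2, 159.86, 159.86, 180, 180, 180].

## Interface

Orientations are given as [roll, pitch, yaw] about the fixed x, y, z axes, in that order (R = Rz(yaw) Ry(pitch) Rx(roll)).
In Python, from workcell import ctrl gives the robot as it stands. The module is installed in compiled form; this text tells all that it offers.
- The arm moves only by the tool carry_out, never from a script. Its argument "series" is one flat list of numbers, 7 for each row, row after row: the finger opening in mm, from 0 to 87, then the shift along the tool's x, y, z in mm, then the turn, a rotation vector about the tool's x, y, z in degrees. In form: [claw, dx, dy, dz, wx, wy, wz, claw, dx, dy, dz, wx, wy, wz, ...]. A call has 1 to 10 rows; each row shifts and turns the pose as measured when the row begins, along the tool's axes as they then stand; what a row does not reach is not made up. A row lasts 1/12 s, in which the tool goes at most 41.7 mm and 7.16 degrees, less where a joint would pass 70% of its speed; a pose out of reach is approached as far as the arm can. A call is refused whole if a number of a shift passes 41.7 or a number of a turn 7.16, either way. A call with a gripper value outside its range is refused whole. The fingers move at their own pace and stop on an object; the grip force is fixed at half the most. Time passes only in rows, so rows that do not move let the fingers close. It gives the time, the measured TCP pose, the force and the opening at its end, in the units of the state.
- ctrl.sense(): the state, without advancing time (a new reading comes with each control period).
- ctrl.get_image(name): name is "scene" or "top" or "wrist"; returns a dict with "img" (384x512x3 uint8, red, green, blue), "K" (3x3 intrinsics, pixels), "eye" and "attitude" of the camera in the world. Camera axes: x right, y up, looking along -z (the intrinsics and any distortion apply to the point x, -y, -z); pixel columns grow to the right and rows downward; lengths in m; the calibration is good to about 2 mm. A picture is of the moment at which its call begins. There is no depth.
- ctrl.close_job(): hands the job in, once; it reports no verdict.
The state is a dict: "t": time; "joint_pos": joint angles; "qvel": joint speeds; "tau": joint torques, N m; "ee_pos": TCP position; "ee_rot": TCP orientation; "contact_force": force on the tool from outside, world axes, zero at the start; "torque": the same for the moment, N m; "grip_width": opening from 0.0 (shut) to 1.0 (fully open).
Only numpy, scipy, OpenCV 4.12 (cv2) and the standard library are available. Lean on these libraries where they do the work, as an engineer would, in place of code of your own. Each camera call takes 0.05 s, during which the arm holds its last target. There are 200 camera calls.

## Task

Take the UV curing pen out of its holder and run its tip slowly (2 to 3 cm a second) along the whole orange glue bead inside the white splash corner, in one pass: begin at the end of the left wall nearer you, go into the corner and on along the far wall to the right end of the bead. Keep the tip on the bead or a few millimetres off it, never pressing hard and not lifting away on the way, with the pen leaning about 40 degrees from upright so that it clears the lips above. Then move clear past the end of the bead, put the pen back upright in its holder, fully down, let go of it, and leave the other things where they are.

Things in the scene. Friction and masses are not known exactly. Their poses are not given: they have to be found in the camera images.
- pen: UV curing pen, 144 mm, 60 g, tip down in its holder. Origin: grasp point in its grey square handle (16 x 16 mm, from 40 mm below to 34 mm above it, then a 4 mm black cap), 106 mm above the tip. z: from tip to tail; x, y square to the handle's flats. Below: black collar (30 mm across, 4 mm thick, underside 44 mm below origin), aluminium barrel 11 mm across, last 18 mm tapering to a blue 6 mm tip
- pen_tip (a point): the end point of the pen's blue tip, on its axis, 106 mm below the pen's origin; axes as the pen's
- stand: the pen's holder, fixed: a grey upright tube (38 mm outside, vertical bore of 20 mm, 74 mm high) on a black round foot of 72 mm diameter. Origin: centre of its underside, on the worktop. The pen's collar rests on the tube's rim; the pen's origin is then 118 mm and its tip 12 mm above the worktop
- stand_seat (a point): centre of the holder's mouth, on the plane of the rim, 74 mm above the worktop, where the underside of the seated pen's collar lies
- corner_piece: splash corner, fixed, white: floor 120 x 120 x 6 mm, a left wall (+y edge) and a far wall (+x edge), each 6 mm thick, 51 mm high, inside faces at y = +54 and x = +54 mm; on each a 4 mm lip (top at 55 mm) overhangs the inside by 10 mm. Open to -x and -y. Origin: centre of underside, on the worktop; x away from the robot, y left (turned by its yaw)
- seam_start (a point): start of the path, on the surface of the orange glue bead, at the foot of the left wall at its end nearer the robot: (-40, 50, 10) mm in the splash corner's frame, 4 mm from the wall and from the floor
- seam_corner (a point): the path's turn, on the bead in the corner where both walls meet: (50, 50, 10) mm in the splash corner's frame. The path is straight between start and corner (90 mm) and between corner and end (90 mm)
- seam_end (a point): end of the path, on the bead at the foot of the far wall, towards its right end: (50, -40, 10) mm in the splash corner's frame
- bottle_d: reagent bottle with a blue cap, 60 mm across, 105 mm high, a bystander; origin: centre of its underside
- marker_red: marker pen with a red cap, 134 mm long, lying, a bystander; origin: centre of its underside
- tape_yellow: yellow tape roll, 61 mm across, 19 mm high, a bystander; origin: centre of its underside
- timer: small white timer, 64 x 66 x 19 mm, a bystander; origin: centre of its underside
- tape_white: white tape roll, 53 mm across, 19 mm high, a bystander; origin: centre of its underside
Things that resemble listed ones, but are neither listed nor needed, are in the scene too. There is more than one size of the pen; the one meant has the size given above.

How it is judged (in metres and radians):
On the way, in this order (a step that is already met when the one before it is completed fails the run):
1. the pen's tip is on the bead, the pen leaning 20 to 55 degrees: at the start of the bead (the left wall's end nearer the robot) (x of pen_tip in the frame of corner_piece between -0.048 and -0.032 m and y of pen_tip in the frame of corner_piece between 0.042 and 0.058 m and z of pen_tip in the frame of corner_piece between 0.002 and 0.018 m and angle between pen's own z axis and vertical between 0.349 and 0.96 rad), for 0.1 s.
2. the pen's tip is on the bead, the pen leaning 20 to 55 degrees: left wall, 22 mm along (x of pen_tip in the frame of corner_piece between -0.0255 and -0.0095 m and y of pen_tip in the frame of corner_piece between 0.042 and 0.058 m and z of pen_tip in the frame of corner_piece between 0.002 and 0.018 m and angle between pen's own z axis and vertical between 0.349 and 0.96 rad), for 0.1 s.
3. the pen's tip is on the bead, the pen leaning 20 to 55 degrees: left wall, 45 mm along (x of pen_tip in the frame of corner_piece between -0.003 and 0.013 m and y of pen_tip in the frame of corner_piece between 0.042 and 0.058 m and z of pen_tip in the frame of corner_piece between 0.002 and 0.018 m and angle between pen's own z axis and vertical between 0.349 and 0.96 rad), for 0.1 s.
4. the pen's tip is on the bead, the pen leaning 20 to 55 degrees: left wall, 67 mm along (x of pen_tip in the frame of corner_piece between 0.0195 and 0.0355 m and y of pen_tip in the frame of corner_piece between 0.042 and 0.058 m and z of pen_tip in the frame of corner_piece between 0.002 and 0.018 m and angle between pen's own z axis and vertical between 0.349 and 0.96 rad), for 0.1 s.
5. the pen's tip is on the bead, the pen leaning 20 to 55 degrees: in the corner (x of pen_tip in the frame of corner_piece between 0.042 and 0.058 m and y of pen_tip in the frame of corner_piece between 0.042 and 0.058 m and z of pen_tip in the frame of corner_piece between 0.002 and 0.018 m and angle between pen's own z axis and vertical between 0.349 and 0.96 rad), for 0.1 s.
6. the pen's tip is on the bead, the pen leaning 20 to 55 degrees: far wall, 22 mm along (x of pen_tip in the frame of corner_piece between 0.042 and 0.058 m and y of pen_tip in the frame of corner_piece between 0.0195 and 0.0355 m and z of pen_tip in the frame of corner_piece between 0.002 and 0.018 m and angle between pen's own z axis and vertical between 0.349 and 0.96 rad), for 0.1 s.
7. the pen's tip is on the bead, the pen leaning 20 to 55 degrees: far wall, 45 mm along (x of pen_tip in the frame of corner_piece between 0.042 and 0.058 m and y of pen_tip in the frame of corner_piece between -0.003 and 0.013 m and z of pen_tip in the frame of corner_piece between 0.002 and 0.018 m and angle between pen's own z axis and vertical between 0.349 and 0.96 rad), for 0.1 s.
8. the pen's tip is on the bead, the pen leaning 20 to 55 degrees: far wall, 67 mm along (x of pen_tip in the frame of corner_piece between 0.042 and 0.058 m and y of pen_tip in the frame of corner_piece between -0.0255 and -0.0095 m and z of pen_tip in the frame of corner_piece between 0.002 and 0.018 m and angle between pen's own z axis and vertical between 0.349 and 0.96 rad), for 0.1 s.
9. the pen's tip is on the bead, the pen leaning 20 to 55 degrees: at the end of the bead (right end of the far wall) (x of pen_tip in the frame of corner_piece between 0.042 and 0.058 m and y of pen_tip in the frame of corner_piece between -0.048 and -0.032 m and z of pen_tip in the frame of corner_piece between 0.002 and 0.018 m and angle between pen's own z axis and vertical between 0.349 and 0.96 rad), for 0.1 s.
At the end, for the whole second after the job is handed in: After the pass along the bead (tip within 8 mm of the path in each direction, at nine points in order), the pen stands in its holder with its collar down on the rim (within 4 mm in height, 7 mm sideways), within 6 degrees of upright, at rest and released (horizontal distance between pen and stand_seat below 0.007 m and z of pen in the frame of stand_seat between 0.036 and 0.048 m and angle between pen's own z axis and vertical below 0.1 rad and linear speed of pen below 0.02 m/s and contact force between pen and the fingers below 0.1 N); the robot touches nothing.
It fails at once if the pen moves faster than 8 cm/s while its tip is on the bead (linear speed of pen above 0.08 m/s and z of pen_tip in the frame of corner_piece below 0.022 m and ((x of pen_tip in the frame of corner_piece between -0.03 and 0.056 m and y of pen_tip in the frame of corner_piece between 0.038 and 0.056 m) or (x of pen_tip in the frame of corner_piece between 0.038 and 0.056 m and y of pen_tip in the frame of corner_piece between -0.03 and 0.056 m))).
It fails at once if the tip leaves the bead by more than 14 mm part-way along (it comes near the bead, within about 35 mm, other than at the ends) ((x of pen_tip in the frame of corner_piece between -0.022 and 0.032 m and y of pen_tip in the frame of corner_piece between 0.015 and 0.056 m and z of pen_tip in the frame of corner_piece below 0.045 m and (y of pen_tip in the frame of corner_piece below 0.036 m or z of pen_tip in the frame of corner_piece above 0.024 m)) or (y of pen_tip in the frame of corner_piece between -0.022 and 0.032 m and x of pen_tip in the frame of corner_piece between 0.015 and 0.056 m and z of pen_tip in the frame of corner_piece below 0.045 m and (x of pen_tip in the frame of corner_piece below 0.036 m or z of pen_tip in the frame of corner_piece above 0.024 m))).
It fails at once if the splash corner is pressed with more than 20 N (contact force between corner_piece and anything else above 20 N).
It fails at once if a bystander is moved by more than 2 cm (distance of any of bottle_d, marker_red, tape_yellow, timer, tape_white from where it was at the start of the episode above 0.02 m).
It also fails if it takes over 64 s, if anything falls off the work surface, if the arm or the gripper's body presses on something with over 40 N, if the wrist force passes 120 N, or if a joint passes its speed limit or range.

## Working session

There is one attempt and no reset: what is moved stays moved. The work goes in short steps, Python scripts to look and compute and a tool call to move; the robot and the scene stay as the last step left them, time stands still between calls to the robot, and variables do not carry over. Pictures are saved under pics/ and viewed, about 8 in all and at most 12, crops included, and the job is handed in when it is done.

Besides the shell and the picture viewer there is one more tool, called as name(argument=value, ...) on one line, values as JSON. carry_out: Moves the arm, as the interface text tells. Its arguments: {"type":"object","properties":{"series":{"type":"array"}},"required":["series"]}

```bash
mkdir -p pics; python3 - <<'E'
from workcell import ctrl
import cv2,numpy as np
print(ctrl.sense())
for n in("scene","top"):
    d=ctrl.get_image(n); cv2.imwrite(f"pics/{n}0.png",d["img"][:,:,::-1]); print(n,{k:d[k] for k in d if k!="img"})
E
```

```text
{'t': 0.0, 'joint_pos': array([-77.64589936,  19.13261392,   2.28362998,  84.01213429,
        -0.76809931,  76.9649387 ,  -3.34987338]), 'qvel': array([ 0.0111616 ,  0.00750524, -0.00327135,  0.00270227,  0.03334006,
        0.00754018,  0.01722403]), 'tau': array([ 4.63958804e-04, -6.56376028e+01,  1.33550394e+00, -4.03789365e+01,
       -5.96772577e-02,  4.46859899e-02,  1.92181010e-04]), 'ee_pos': array([0.20113837, 0.61759516, 0.2216402 ]), 'ee_rot': array([-9.00942782e+01, -5.79546877e-03, -1.80360662e+01]), 'contact_force': array([-0.01684754, -0.64323689,  0.35621687]), 'torque': array([-0.01157524, -0.00599766,  0.01759201]), 'grip_width': 0.9958474302767277}
scene {'K': array([[431.38405288,   0.        , 255.75451781],
       [  0.        , 431.38405288, 190.82333335],
       [  0.        ,   0.        ,   1.        ]]), 'eye': array([1.13458039, 1.00348701, 0.58134019]), 'attitude': array([ 67.32528245,  -0.78652816, 151.75050738])}
top {'K': array([[388.78069493,   0.        , 263.65146684],
       [  0.        , 388.78069493, 191.50065018],
       [  0.        ,   0.        ,   1.        ]]), 'eye': array([ 0.46778602, -0.04913693,  1.03778966]), 'attitude': array([  7.77058376,   0.85435283, -90.98550977])}
```

View pics/scene0.png

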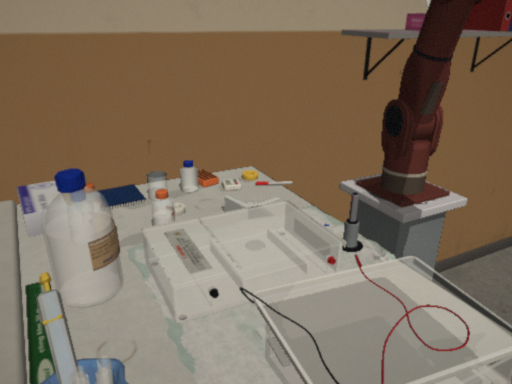

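View pics/top0.png

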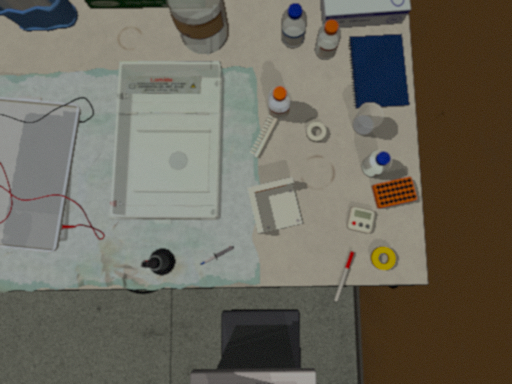

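```bash
cat >h.py <<'E'
import numpy as np,cv2
from scipy.spatial.transform import Rotation as R
from workcell import ctrl
def cam(d): return R.from_euler('xyz',d["attitude"],degrees=True).as_matrix(),np.array(d["eye"]),d["K"]
def proj(d,P):
    A,e,K=cam(d); p=(np.atleast_2d(P)-e)@A; p=p*[1,-1,-1]; q=p@K.T; return q[:,:2]/q[:,2:]
def back(d,uv,z):
    A,e,K=cam(d); u=np.c_[np.atleast_2d(uv),np.ones(len(np.atleast_2d(uv)))]@np.linalg.inv(K).T
    r=(u*[1,-1,-1])@A.T; return e+r*((z-e[2])/r[:,2])[:,None]
def crop(d,x0,y0,x1,y1,s,name):
    im=cv2.resize(d["img"][y0:y1,x0:x1,::-1],None,fx=s,fy=s,interpolation=cv2.INTER_CUBIC); cv2.imwrite(name,im)
    return im
E
python3 - <<'E'
from h import *
d=ctrl.get_image("top")
a=crop(d,240,165,315,245,7,"pics/a.png"); b=crop(d,130,235,240,295,5,"pics/b.png")
im=np.zeros((600,800,3),np.uint8)
a=crop(d,242,170,312,240,5,"pics/a.png"); b=crop(d,136,240,241,295,5,"pics/b.png") #350x350, 525x275
im[:350,:350]=a; im[:275,350:800]=b[:,:450]
s=ctrl.get_image("scene")
im[350:590,:400]=crop(s,215,190,295,238,5,"pics/c.png"); im[290:590,420:720]=crop(s,325,185,385,260,4,"pics/c2.png")[:300,:].copy() if False else cv2.resize(s["img"][185:260,325:385,::-1],(300,300))
cv2.imwrite("pics/mix.png",im)
print(back(d,[[160,262],[217,255]],0.0),back(d,[[148,264]],.156),proj(s,back(d,[[160,262]],0)))
E
```

```text
[[0.42713584 0.24071573 0.        ]
 [0.44284673 0.08997627 0.        ]] [[0.42927445 0.22407457 0.156     ]] [[350.72560319 247.46246392]]
```

View pics/mix.png

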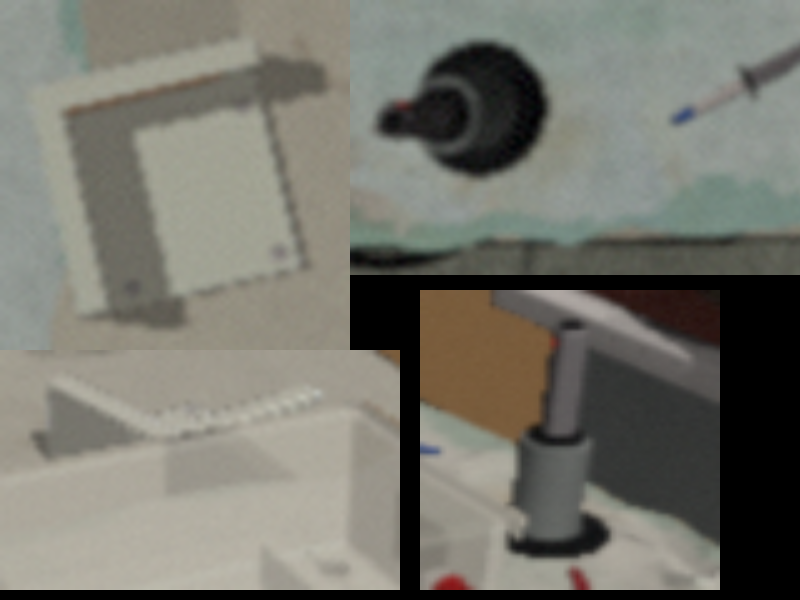

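```bash
cat >>h.py <<'E'
from scipy.optimize import least_squares
def cpw(p,L): 
    c,s=np.cos(p[2]),np.sin(p[2]); L=np.atleast_2d(L)
    return np.c_[p[0]+c*L[:,0]-s*L[:,1],p[1]+s*L[:,0]+c*L[:,1],L[:,2]]
def fitc(obs,p0=(.55,-.08,.2)):  # obs: list of (cam,local pts,px)
    f=lambda p:np.concatenate([(proj(d,cpw(p,L))-np.array(q)).ravel() for d,L,q in obs])
    r=least_squares(f,p0); return r.x,r.fun.round(1)
def tool(s): return R.from_euler('xyz',s["ee_rot"],degrees=True)
def delta(s,pos,rot=None):  # tool-frame shift mm and rotvec deg
    T=tool(s); print("shift mm",(T.inv().apply(np.array(pos)-s["ee_pos"])*1e3).round(1), "rv",((T.inv()*rot).as_rotvec(degrees=True).round(2) if rot else ''))
E
python3 - <<'E'
from h import *
d=ctrl.get_image("top"); s=ctrl.sense(); w=ctrl.get_image("wrist")
px=(np.array([[32,92],[78,318],[256,38],[308,267]])+.5)/5-.5+[242,170]
L=np.array([[60,60,55],[-60,60,55],[60,-60,55],[-60,-60,6]])/1e3
p,r=fitc([(d,L,px)]); print(p,np.degrees(p[2]),r)
c=lambda x,y:[(x+.5)/5-.5+136,(y+.5)/5-.5+240]
print(back(d,[c(133,108)],.004),back(d,[c(46,120)],.156))
T=tool(s); A,e,K=cam(w); print("cam in tool",T.inv().apply(e-s["ee_pos"]),(T.inv().as_matrix()@A).round(3),K)
delta(s,[.43,.233,.30])
cv2.imwrite("pics/w0.png",w["img"][:,:,::-1])
E
```

```text
[ 0.56723917 -0.06673692  0.21259662] 12.180889181320945 [-0.6 -0.5  0.8  0.3  0.2 -0.3 -0.5  0.6]
[[0.42926954 0.23382932 0.004     ]] [[0.43027668 0.2313037  0.156     ]]
cam in tool [-0.06599965 -0.16261583 -0.00064158] [[-0.    -0.971 -0.24 ]
 [-0.     0.24  -0.971]
 [ 1.    -0.    -0.001]] [[326.20383994   0.         253.09311266]
 [  0.         326.20383994 192.15215142]
 [  0.           0.           1.        ]]
shift mm [ 336.7  -77.6 -295.1] rv
```

carry_out(series=[87,15,-25,-12,0,0,0,87,22,-25,-20,0,0,0,87,25,-15,-22,0,0,0,87,25,-5,-22,0,0,0,87,25,0,-22,0,0,0,87,25,0,-22,0,0,0,87,25,0,-22,0,0,0,87,25,0,-22,0,0,0,87,25,0,-22,0,0,0,87,25,0,-22,0,0,0])

```text
t: 1.13
ee_pos: [0.3627, 0.3417, 0.2935]
ee_rot: [-90.1, 0.2, -17.2]
contact_force: [1.0, 0.6, 0.2]
grip_width: 0.999
```

carry_out(series=[87,25,0,-22,0,0,0,87,25,0,-22,0,0,0,87,25,0,-22,0,0,0,87,20,0,-17,0,0,0,87,0,0,0,0,0,0])

```text
t: 1.55
ee_pos: [0.4346, 0.221, 0.2945]
ee_rot: [-89.9, 0.0, -17.8]
contact_force: [0.3, 0.6, -0.4]
grip_width: 1.0
```

```bash
python3 - <<'E'
from h import *
w=ctrl.get_image("wrist"); s=ctrl.sense(); cv2.imwrite("pics/w1.png",w["img"][:,:,::-1]); print(s["t"],s["ee_pos"],s["ee_rot"],s["joint_pos"])
delta(s,[.43,.2325,.30])
print(proj(w,[[.43,.2325,0],[.43,.2325,.074],[.43,.2325,.156]]))
E
```

```text
1.6 [0.43341619 0.22308708 0.29456059] [-8.98885701e+01  8.63406207e-02 -1.76806008e+01] [-53.81865808  -2.74702734  20.81185462 100.20068985   0.84586201
  82.33660541  39.17833537]
shift mm [-6.1 -5.4  7.9] rv 
[[259.88602653 154.19983649]
 [261.2716833  162.12486669]
 [263.56617469 175.24782333]]
```

View pics/w1.png

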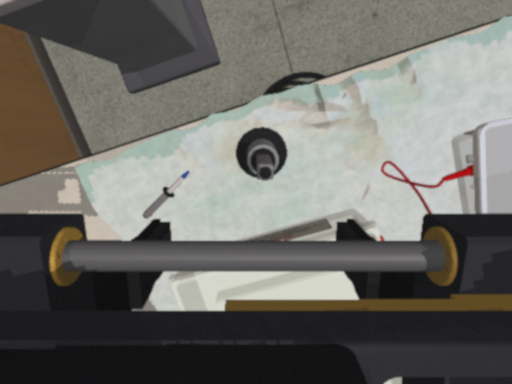

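```bash
python3 - <<'E'
from h import *
w=ctrl.get_image("wrist"); crop(w,228,118,298,190,8,"pics/w1c.png")
E
```

```text
(no output)
```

View pics/w1c.png

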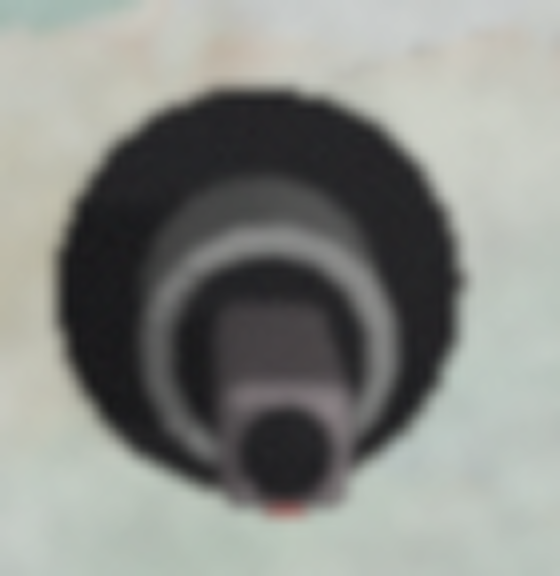

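carry_out(series=[87,-3,10,4,0,0,0,87,-3,15,4,0,0,0,87,0,20,0,0,0,0,87,0,20,0,0,0,0,87,0,20,0,0,0,0,87,0,20,0,0,0,0,87,0,20,0,0,0,0,87,0,15,0,0,0,0,87,0,8,0,0,0,0,87,0,0,0,0,0,0])

```text
t: 2.48
ee_pos: [0.4167, 0.2528, 0.1334]
ee_rot: [-89.9, 0.4, -16.1]
contact_force: [-0.3, -0.0, -0.3]
grip_width: 1.002
```

```bash
python3 - <<'E'
from h import *
s=ctrl.sense(); print(s["ee_pos"],s["ee_rot"]);delta(s,[.43,.2325,.099])
E
```

```text
[0.41669314 0.25284018 0.13339062] [-89.86095866   0.37628804 -16.06193756]
shift mm [ 18.6  34.2 -15.9] rv
```

carry_out(series=[87,6,0,-5,0,0,-0.5,87,6,0,-5,0,0,0,87,6,0,-5,0,0,0,87,0,0,0,0,0,0,87,0,0,0,0,0,0])

```text
t: 2.9
ee_pos: [0.4313, 0.2339, 0.1354]
ee_rot: [-89.7, -0.3, -15.9]
contact_force: [0.0, 0.1, 0.0]
grip_width: 1.0
```

```bash
python3 - <<'E'
from h import *
s=ctrl.sense(); print(s["ee_pos"],s["ee_rot"],s["qvel"],s["joint_pos"]);delta(s,[.43,.2325,.099],R.from_euler('xyz',[-90,0,-17],degrees=True))
E
```

```text
[0.43133222 0.23389846 0.13543291] [-89.7333983   -0.26432214 -15.87709628] [ 1.13981185 -0.54879271  0.79375119 -0.65324345  0.28248897  0.13616583
  0.75057916] [-53.42761193   3.78694728  20.64775747 113.20203242  -1.47387692
  62.88648216  41.96556083]
shift mm [-1.1 36.4 -1.9] rv [-0.27  1.12  0.26]
```

carry_out(series=[87,0,6,0,0,0.3,0,87,0,6,0,0,0.3,0,87,0,6,0,0,0.3,0,87,0,6,0,0,0,0,87,0,6,0,0,0,0,87,0,0,0,0,0,0,87,0,0,0,0,0,0])

```text
t: 3.48
ee_pos: [0.432, 0.2342, 0.1028]
ee_rot: [-89.6, -0.3, -16.9]
contact_force: [-0.2, -0.9, 0.3]
grip_width: 0.999
```

```bash
python3 - <<'E'
from h import *
s=ctrl.sense(); print(s["ee_pos"],s["ee_rot"]);delta(s,[.43,.2325,.099],R.from_euler('xyz',[-90,0,-17],degrees=True))
E
```

```text
[0.43199596 0.23418704 0.10282303] [-89.63974302  -0.29168008 -16.94506287]
shift mm [-1.4  3.8 -2.2] rv [-0.36  0.06  0.29]
```

carry_out(series=[60,-1,2,-1.5,-0.3,0,0.3,30,0,1,0,0,0,0,10,0,0,0,0,0,0,0,0,0,0,0,0,0,0,0,0,0,0,0,0,0,0,0,0,0,0,0,0,0,0,0,0,0,0,0,0,0,0,0,0,0])

```text
t: 4.15
ee_pos: [0.4307, 0.2334, 0.1001]
ee_rot: [-89.9, 0.0, -16.9]
contact_force: [0.5, -0.4, -0.6]
grip_width: 0.475
```

```bash
python3 - <<'E'
from h import *
s=ctrl.sense(); print(s["ee_pos"],s["ee_rot"],s["grip_width"]*87,s["contact_force"])
E
```

```text
[0.43074568 0.23338777 0.10009679] [-8.99314964e+01  1.66854123e-02 -1.69166507e+01] 41.34586268584014 [ 0.48428985 -0.39241973 -0.56285741]
```

Fingers still closing.

carry_out(series=[0,0,0,0,0,0,0,0,0,0,0,0,0,0,0,0,0,0,0,0,0,0,0,0,0,0,0,0,0,0,0,0,0,0,0,0,0,0,0,0,0,0,0,0,0,0,0,0,0])

```text
t: 4.73
ee_pos: [0.4308, 0.2334, 0.1002]
ee_rot: [-89.9, 0.0, -16.9]
contact_force: [-0.2, -0.2, 0.2]
grip_width: 0.179
```

```bash
python3 - <<'E'
from h import *
s=ctrl.sense(); print(s["ee_pos"],s["ee_rot"],s["grip_width"]*87,s["contact_force"])
E
```

```text
[0.43076549 0.23343247 0.10020447] [-8.99174100e+01  1.11701179e-02 -1.69166361e+01] 15.56192427766228 [-0.18436566 -0.16399193  0.1577833 ]
```

carry_out(series=[0,0,-6,0,0,0,0,0,0,-6,0,0,0,0,0,0,-6,0,0,0,0,0,0,-6,0,0,0,0,0,0,-6,0,0,0,0])

```text
t: 5.15
ee_pos: [0.4301, 0.2328, 0.1321]
ee_rot: [-90.0, 0.1, -16.9]
contact_force: [1.0, -0.2, 0.4]
grip_width: 0.182
```

carry_out(series=[0,0,-6,0,0,0,0,0,0,-8,0,0,0,0,0,0,-8,0,0,0,0,0,0,-8,0,0,0,0,0,0,-8,0,0,0,0,0,0,-8,0,0,0,0,0,0,-8,0,0,0,0,0,0,-8,0,0,0,0,0,0,-8,0,0,0,0])

```text
t: 5.9
ee_pos: [0.4304, 0.2328, 0.2107]
ee_rot: [-89.9, 0.0, -16.9]
contact_force: [-0.7, -0.5, -0.8]
grip_width: 0.185
```

```bash
cat >>h.py <<'E'
P=np.array([.5672,-.0667,.2126])   # corner pose x,y,yaw
LT=88.2e-3
def tip(s): return s["ee_pos"]+tool(s).apply([0,LT,0])
def loc(p): 
    c,t=np.cos(P[2]),np.sin(P[2]); q=np.array(p)[:2]-P[:2]; return np.array([c*q[0]+t*q[1],-t*q[0]+c*q[1],p[2]])
# leaned tool orientation: grasp orientation tilted 40 deg towards local (-1,-1)
def lean(deg=40,yaw=-16.9):
    a=P[2]+np.radians(225); ax=[-np.sin(a),np.cos(a),0]
    return R.from_rotvec(np.array(ax)*np.radians(deg))*R.from_euler('xyz',[-90,0,yaw],degrees=True)
def goto(L,rot=None):   # print tool-frame move for tip to local L (mm)
    s=ctrl.sense(); rot=rot or lean(); T=tool(s)
    w=cpw(P,np.array(L)/1e3)[0]; print("t",round(s["t"],2),"tip local",(loc(tip(s))*1e3).round(1),"F",s["contact_force"].round(1),"w",round(s["grip_width"]*87,1))
    tcp=w-rot.apply([0,LT,0]); delta(s,tcp,rot); print("  tip-only shift",(T.inv().apply(w-tip(s))*1e3).round(2), "world tcp",tcp.round(3))
    print("  tail tilt",np.degrees(np.arccos(-T.apply([0,1,0])[2])).round(1), s["joint_pos"].round(0))
E
python3 - <<'E'
from h import *
goto([-100,30,60])
E
```

```text
t 5.9 tip local [-70.5 321.8 122.5] F [-0.7 -0.5 -0.8] w 16.1
shift mm [ 100.7   82.8 -323.8] rv [ 38.4   -0.05 -10.98]
  tip-only shift [ 116.2    62.18 -269.33] world tcp [ 0.432 -0.106  0.128]
  tail tilt 0.1 [-54.  -0.  21. 108.  -0.  72.  40.]
```

carry_out(series=[0,6,0,-13,0,0,0,0,10,0,-22,0,0,0,0,10,0,-22,0,0,0,0,10,0,-22,0,0,0,0,10,0,-22,0,0,0,0,10,0,-22,0,0,0,0,10,0,-22,0,0,0,0,10,0,-22,0,0,0,0,10,0,-22,0,0,0,0,10,0,-22,0,0,0])

```text
t: 6.73
ee_pos: [0.4608, -0.0084, 0.2125]
ee_rot: [-89.8, 0.0, -16.5]
contact_force: [0.5, 0.2, -0.6]
grip_width: 0.185
```

carry_out(series=[0,10,0,-22,0,0,0,0,8,0,-17,2,0,-0.5,0,5,0,-11,4,0,-1.2,0,0,0,-3,5,0,-1.4,0,0,0,0,5,0,-1.4,0,0,0,0,5,0,-1.4,0,0,0,0,5,0,-1.4,0,0,0,0,5,0,-1.4,0,0,0,0,5,0,-1.4,0,0,0,0,0,0,0])

```text
t: 7.57
ee_pos: [0.4652, -0.0859, 0.2127]
ee_rot: [-51.7, -10.3, -21.1]
contact_force: [-1.2, -0.8, -1.7]
grip_width: 0.182
```

```bash
python3 - <<'E'
from h import *
goto([-55,25,90])
w=ctrl.get_image("wrist"); cv2.imwrite("pics/w2.png",w["img"][:,:,::-1])
E
```

```text
t 7.57 tip local [-63.5  41.6 144.6] F [-1.2 -0.8 -1.7] w 15.8
shift mm [  6.9  38.7 -43.4] rv [ 0.72 -0.36  0.47]
  tip-only shift [  6.2   38.66 -42.33] world tcp [ 0.477 -0.102  0.158]
  tail tilt 39.4 [-40. -14.  68. 121. -29.  63. 114.]
```

View pics/w2.png

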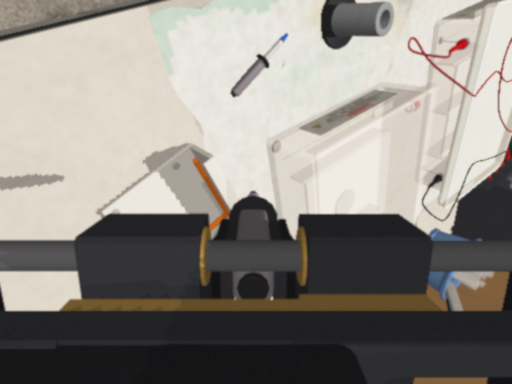

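```bash
python3 - <<'E'
from h import *
w=ctrl.get_image("wrist"); s=ctrl.sense()
L=np.array([[-40,50,10],[-60,54,6],[-60,60,55],[-60,44,55],[-60,-60,6],[-60,60,0],[0,50,10],[-60,44,51]])/1e3
q=proj(w,cpw(P,L)); print(q.round(1),proj(w,[tip(s)]))
im=crop(w,90,120,290,230,4,"pics/x.png")
for u in q: cv2.circle(im,tuple(((u-[90,120]+.5)*4).astype(int)),4,(0,0,255),1)
u=proj(w,[tip(s)])[0]; cv2.circle(im,tuple(((u-[90,120]+.5)*4).astype(int)),4,(255,0,0),1)
cv2.imwrite("pics/w2c.png",im)
E
```

```text
[[192.9 162.8]
 [185.8 146.2]
 [212.7 155.2]
 [200.6 164.7]
 [ 97.6 212.3]
 [187.5 141.7]
 [207.9 187.4]
 [198.6 163.6]] [[255.19270813 196.30854374]]
```

View pics/w2c.png

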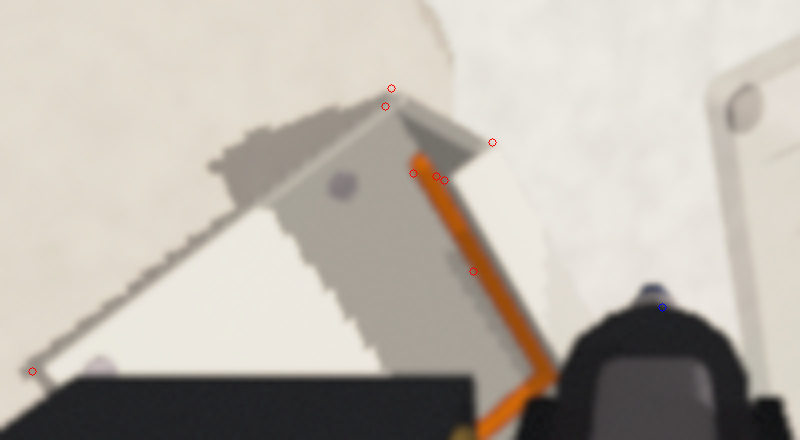

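```bash
python3 - <<'E'
from h import *
d=ctrl.get_image("top"); w=ctrl.get_image("wrist")
px=(np.array([[32,92],[78,318],[256,38],[308,267]])+.5)/5-.5+[242,170]
L=np.array([[60,60,55],[-60,60,55],[60,-60,55],[-60,-60,6]])/1e3
pw=(np.array([[398,95],[491,147],[28,370],[543,374]])+.5)/4-.5+[90,120]
Lw=np.array([[-60,60,0],[-60,60,55],[-60,-60,6],[50,50,10]])/1e3
for o in([(d,L,px)],[(w,Lw,pw)],[(d,L,px),(w,Lw,pw)]):
    p,r=fitc(o); print(p,np.degrees(p[2]),r)
E
```

```text
[ 0.56723917 -0.06673692  0.21259662] 12.180889181320945 [-0.6 -0.5  0.8  0.3  0.2 -0.3 -0.5  0.6]
[ 0.5694132  -0.06364962  0.21803087] 12.492248684132075 [-1.3 -1.   0.4 -0.4  1.5  0.3 -1.2  1.3]
[ 0.56890295 -0.06435014  0.2126526 ] 12.184096462820648 [-1.5 -1.1 -0.2 -0.4 -0.7 -1.  -1.4 -0.  -1.6 -1.1  0.1 -0.5  0.7 -0.2
 -1.8  1.5]
```

```bash
sed -i 's/^P=.*/P=np.array([.5686,-.0646,.214])/' h.py; python3 - <<'E'
from h import *
goto([-56,28,60]);goto([-54,30,18])
E
```

```text
t 7.77 tip local [-62.8  44.1 145.7] F [ 0.5  1.2 -0.3] w 16.0
shift mm [ -1.   62.6 -62.8] rv [1.1  0.2  0.13]
  tip-only shift [ -1.15  62.59 -61.06] world tcp [ 0.477 -0.097  0.128]
  tail tilt 39.0 [-40. -14.  67. 121. -29.  63. 114.]
t 7.77 tip local [-62.8  44.1 145.7] F [ 0.5  1.2 -0.3] w 16.0
shift mm [ -7.9  97.  -86. ] rv [1.1  0.2  0.13]
  tip-only shift [ -8.08  97.02 -84.27] world tcp [ 0.479 -0.094  0.086]
  tail tilt 39.0 [-40. -14.  67. 121. -29.  63. 114.]
```

carry_out(series=[0,0,6,-6,0.2,0,0,0,0,8,-8,0.2,0,0,0,0,8,-8,0.2,0,0,0,0,8,-8,0.2,0,0,0,0,8,-8,0.2,0,0,0,0,8,-8,0,0,0,0,0,8,-8,0,0,0,0,0,0,0,0,0,0])

```text
t: 8.43
ee_pos: [0.4811, -0.0804, 0.1394]
ee_rot: [-51.9, -10.0, -18.2]
contact_force: [-0.7, -0.3, -0.5]
grip_width: 0.182
```

```bash
python3 - <<'E'
from h import *
goto([-54,30,18])
E
```

```text
t 8.43 tip local [-50.9  44.   71.1] F [-0.7 -0.3 -0.5] w 15.8
shift mm [ -7.2  33.3 -44. ] rv [ 0.38  1.71 -1.47]
  tip-only shift [ -4.91  33.28 -43.45] world tcp [ 0.479 -0.094  0.086]
  tail tilt 39.2 [-32.  15.  72. 123. -56.  73. 143.]
```

carry_out(series=[0,0,0,0,0,5,0,0,0,0,0,0,5,0,0,0,0,0,0,5,0,0,0,0,0,0,5,0,0,0,0,0,0,0,0])

```text
t: 8.85
ee_pos: [0.4809, -0.0749, 0.1376]
ee_rot: [-51.5, 3.7, -33.7]
contact_force: [0.3, 0.6, 0.1]
grip_width: 0.186
```

```bash
python3 - <<'E'
from h import *
goto([-54,30,18])
E
```

```text
t 8.85 tip local [-51.4  50.   68.7] F [0.3 0.6 0.1] w 16.2
shift mm [ 12.4  29.2 -45.6] rv [  1.11 -18.95  -2.42]
  tip-only shift [ 15.81  29.15 -43.37] world tcp [ 0.479 -0.094  0.086]
  tail tilt 38.7 [-34.  17.  75. 123. -57.  75. 123.]
```

```bash
python3 - <<'E'
from h import *
r=lean()*R.from_euler('y',20,degrees=True)
goto([-50,40,85],r);goto([40,40,85],r);goto([40,-40,85],r)
E
```

```text
t 8.85 tip local [-51.4  50.   68.7] F [0.3 0.6 0.1] w 16.2
shift mm [  3.7 -16.7   3.5] rv [ 1.5   1.04 -2.18]
  tip-only shift [  7.08 -16.8    5.8 ] world tcp [ 0.481 -0.084  0.153]
  tail tilt 38.7 [-34.  17.  75. 123. -57.  75. 123.]
t 8.85 tip local [-51.4  50.   68.7] F [0.3 0.6 0.1] w 16.2
shift mm [66.1 20.5 56.7] rv [ 1.5   1.04 -2.18]
  tip-only shift [69.47 20.39 58.95] world tcp [ 0.569 -0.065  0.153]
  tail tilt 38.7 [-34.  17.  75. 123. -57.  75. 123.]
t 8.85 tip local [-51.4  50.   68.7] F [0.3 0.6 0.1] w 16.2
shift mm [123.5 -17.1  15.5] rv [ 1.5   1.04 -2.18]
  tip-only shift [126.9  -17.14  17.8 ] world tcp [ 0.586 -0.143  0.153]
  tail tilt 38.7 [-34.  17.  75. 123. -57.  75. 123.]
```

carry_out(series=[0,2,-12,3,0.4,0,-0.5,0,8,-2,6,0.4,0,-0.5,0,11,5,10,0.2,0,-0.5,0,12,7,10,0,0,0,0,12,7,10,0,0,0,0,12,7,10,0,0,0,0,8,5,6,0,0,0,0,0,0,0,0,0,0])

```text
t: 9.52
ee_pos: [0.574, -0.0582, 0.1603]
ee_rot: [-50.2, 1.9, -33.0]
contact_force: [0.0, 1.0, -1.0]
grip_width: 0.18
```

```bash
python3 - <<'E'
from h import *
r=lean()*R.from_euler('y',20,degrees=True)
goto([40,40,85],r);goto([40,-40,85],r)
E
```

```text
t 9.52 tip local [45.2 46.5 92.6] F [ 0.  1. -1.] w 15.7
shift mm [ -0.8   0.5 -11.4] rv [ 0.21  2.72 -1.27]
  tip-only shift [  1.17   0.5  -11.16] world tcp [ 0.569 -0.065  0.153]
  tail tilt 39.9 [-30.  24.  67. 114. -64.  77. 120.]
t 9.52 tip local [45.2 46.5 92.6] F [ 0.  1. -1.] w 15.7
shift mm [ 56.  -37.  -53.4] rv [ 0.21  2.72 -1.27]
  tip-only shift [ 57.99 -37.01 -53.16] world tcp [ 0.586 -0.143  0.153]
  tail tilt 39.9 [-30.  24.  67. 114. -64.  77. 120.]
```

carry_out(series=[0,6,-4,-6,0,0,0,0,9,-6,-9,0,0.5,-0.2,0,9,-6,-9,0,0.5,-0.2,0,9,-6,-9,0,0.5,-0.2,0,9,-6,-9,0,0.5,-0.2,0,9,-6,-9,0,0.5,0,0,3,-2,-3,0,0,0,0,0,0,0,0,0,0])

```text
t: 10.18
ee_pos: [0.5807, -0.1417, 0.1498]
ee_rot: [-50.3, 2.9, -34.8]
contact_force: [-0.3, -0.6, -0.2]
grip_width: 0.179
```

```bash
python3 - <<'E'
from h import *
r=lean()*R.from_euler('y',20,degrees=True)
goto([40,-40,85],r);goto([-50,30,70],r)
E
```

```text
t 10.18 tip local [ 34.3 -37.   82. ] F [-0.3 -0.6 -0.2] w 15.6
shift mm [ 4.5 -1.2  3.3] rv [ 0.31  0.76 -0.91]
  tip-only shift [ 5.89 -1.19  3.76] world tcp [ 0.586 -0.143  0.153]
  tail tilt 39.8 [-17.  31.  63. 107. -66.  84. 124.]
t 10.18 tip local [ 34.3 -37.   82. ] F [-0.3 -0.6 -0.2] w 15.6
shift mm [-107.2    3.1  -23.8] rv [ 0.31  0.76 -0.91]
  tip-only shift [-105.78    3.12  -23.36] world tcp [ 0.483 -0.094  0.138]
  tail tilt 39.8 [-17.  31.  63. 107. -66.  84. 124.]
```

carry_out(series=[0,-8,0,-2,0,0,0,0,-13,0,-3,0,0,0,0,-13,0,-3,0,0,0,0,-13,0,-3,0,0,0,0,-13,0,-3,0,0,0,0,-13,0,-3,0,0,0,0,-13,1,-3,0,0,0,0,-11,1,-3,0,0,0,0,-6,1,0,0,0,0,0,0,0,0,0,0,0])

```text
t: 11.02
ee_pos: [0.4742, -0.082, 0.1355]
ee_rot: [-49.9, 3.2, -33.9]
contact_force: [-0.5, 0.3, -1.6]
grip_width: 0.185
```

```bash
python3 - <<'E'
from h import *
r=lean()*R.from_euler('y',20,degrees=True)
goto([-54,30,18],r)
E
```

```text
t 11.02 tip local [-57.6  45.1  68.1] F [-0.5  0.3 -1.6] w 16.1
shift mm [ 13.5  32.7 -37.6] rv [-0.09  1.22 -1.72]
  tip-only shift [ 16.14  32.63 -37.8 ] world tcp [ 0.479 -0.094  0.086]
  tail tilt 40.2 [-31.  17.  73. 123. -58.  76. 126.]
```

carry_out(series=[0,3,-3,-8,0,0.4,-0.5,0,3,-3,-8,0,0.4,-0.5,0,3,2,-6,0,0.4,-0.5,0,3,7,-4,0,0,0,0,2,7,-4,0,0,0,0,1,7,-3,0,0,0,0,0,6,-3,0,0,0,0,0,5,-2,0,0,0,0,0,0,0,0,0,0])

```text
t: 11.77
ee_pos: [0.4785, -0.1009, 0.0833]
ee_rot: [-50.0, 2.8, -36.0]
contact_force: [-0.5, 0.7, -1.6]
grip_width: 0.178
```

```bash
python3 - <<'E'
from h import *
r=lean()*R.from_euler('y',20,degrees=True)
goto([-54,30,18],r); s=ctrl.sense()
w=ctrl.get_image("wrist"); 
L=np.array([[-40,50,10],[-60,60,0],[-60,60,55],[50,50,10],[-60,-60,6]])/1e3
q=np.r_[proj(w,cpw(P,L)),proj(w,[tip(s)])]; print(q.round(1))
im=crop(w,150,90,300,200,5,"pics/x.png")
for u in q: cv2.circle(im,tuple(((u-[150,90]+.5)*5).astype(int)),4,(0,0,255),1)
cv2.imwrite("pics/w3c.png",im)
E
```

```text
t 11.77 tip local [-55.6  23.8  15.8] F [-0.5  0.7 -1.6] w 15.5
shift mm [-3.7  1.9  5.5] rv [-0.1  -0.1  -0.05]
  tip-only shift [-3.63  1.86  5.35] world tcp [ 0.479 -0.094  0.086]
  tail tilt 40.1 [-21.  25.  66. 125. -65.  76. 134.]
[[274.6 179.7]
 [259.1 155.7]
 [308.7 159.6]
 [323.1 228.8]
 [186.5 285.9]
 [253.4 196.6]]
```

View pics/w3c.png

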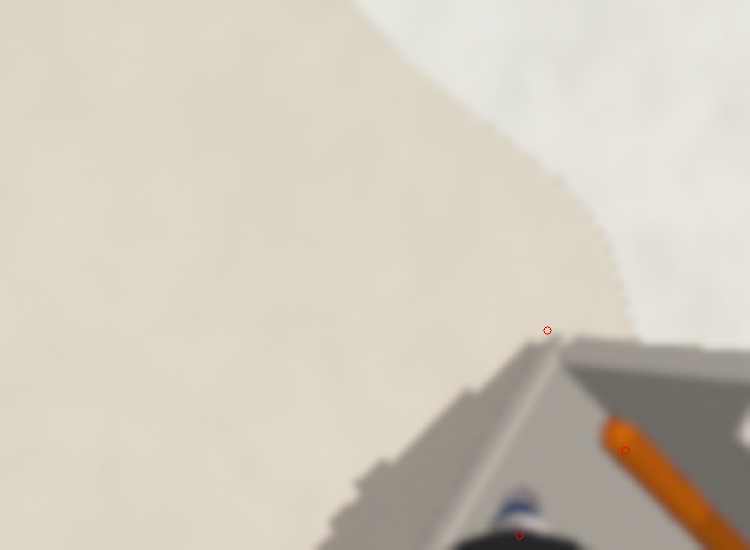

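```bash
sed -i 's/\[0,LT,0\]/OFF/g; s/^LT=.*/OFF=np.array([-.004,.088,0])/' h.py; cat >>h.py <<'E'
RL=lean()*R.from_euler('y',20,degrees=True)
def axes():
    s=ctrl.sense();T=tool(s);c,t=np.cos(P[2]),np.sin(P[2])
    for n,v in(("locx",[c,t,0]),("locy",[-t,c,0]),("z",[0,0,1])): print(n,T.inv().apply(v).round(3))
E
python3 - <<'E'
from h import *
goto([-50,42,15],RL); axes()
E
```

```text
t 11.82 tip local [-58.4  26.6  16.6] F [ 0.5  0.  -1.6] w 15.8
shift mm [-5.9 12.1 11.6] rv [-0.1  -0.1  -0.04]
  tip-only shift [-5.85 12.06 11.48] world tcp [ 0.483 -0.084  0.082]
  tail tilt 40.1 [-21.  25.  66. 125. -65.  76. 134.]
locx [0.665 0.455 0.592]
locy [-0.745  0.456  0.487]
z [-0.048 -0.765  0.642]
```

carry_out(series=[0,-1,2,2,0,0,0,0,-1,2,2,0,0,0,0,-1,2,2,0,0,0,0,-1,2,2,0,0,0,0,-1,2,2,0,0,0,0,0,0,0,0,0,0])

```text
t: 12.32
ee_pos: [0.4837, -0.085, 0.0839]
ee_rot: [-49.9, 2.7, -35.9]
contact_force: [-0.3, 0.1, -0.5]
grip_width: 0.184
```

```bash
python3 - <<'E'
from h import *
goto([-44,46,14],RL); s=ctrl.sense(); axes()
w=ctrl.get_image("wrist"); 
L=np.array([[-40,50,10],[-60,60,0],[-60,60,55],[50,50,10],[-60,-60,6]])/1e3
q=np.r_[proj(w,cpw(P,L)),proj(w,[tip(s)])]; print(q.round(1))
im=crop(w,200,120,310,210,7,"pics/x.png")
for u in q: cv2.circle(im,tuple(((u-[200,120]+.5)*7).astype(int)),4,(0,0,255),1)
cv2.imwrite("pics/w4c.png",im)
E
```

```text
t 12.32 tip local [-49.8  41.2  16.9] F [-0.3  0.1 -0.5] w 16.0
shift mm [0.4 7.  4.2] rv [-0.18 -0.02  0.01]
  tip-only shift [0.38 7.03 3.89] world tcp [ 0.488 -0.079  0.081]
  tail tilt 40.2 [-24.  24.  67. 126. -66.  74. 133.]
locx [0.666 0.456 0.59 ]
locy [-0.745  0.456  0.487]
z [-0.047 -0.764  0.643]
[[260.1 188. ]
 [244.  163.3]
 [292.9 168.9]
 [312.1 237. ]
 [166.5 299.4]
 [253.4 191.7]]
```

View pics/w4c.png

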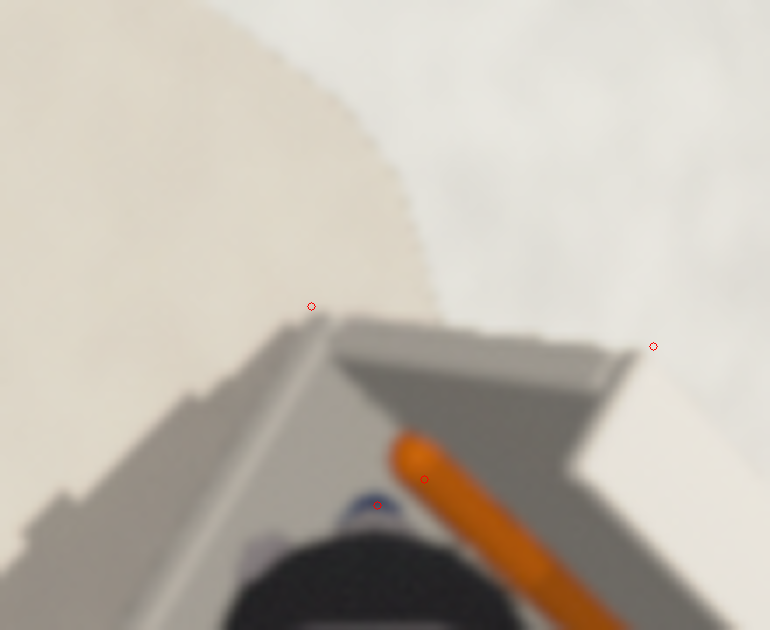

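```bash
sed -i 's/^OFF=.*/OFF=np.array([-.002,.088,0])/; s/^P=.*/P=np.array([.5692,-.0644,.214])/' h.py; python3 -c "
from h import *
goto([-40,48,13],RL)"
```

```text
t 12.37 tip local [-49.1  39.4  16.8] F [-0.2  1.1 -0.8] w 15.8
shift mm [-0.2 11.   7.4] rv [-0.18 -0.01  0.02]
  tip-only shift [-0.21 11.02  7.09] world tcp [ 0.491 -0.075  0.08 ]
  tail tilt 40.2 [-24.  24.  67. 126. -66.  74. 133.]
```

carry_out(series=[0,0,2,1.2,0,0,0,0,0,2,1.2,0,0,0,0,0,2,1.2,0,0,0,0,0,2,1.2,0,0,0,0,0,2,1.2,0,0,0,0,0,0,0,0,0,0])

```text
t: 12.87
ee_pos: [0.491, -0.0753, 0.0801]
ee_rot: [-49.9, 2.6, -35.9]
contact_force: [-0.6, 0.1, -1.5]
grip_width: 0.18
```

```bash
python3 -c "
from h import *
goto([-40,48,13],RL);goto([50,48,13],RL)"
```

```text
t 12.87 tip local [-39.9  47.5  13. ] F [-0.6  0.1 -1.5] w 15.7
shift mm [-0.4  0.1  0.5] rv [-0.2   0.01  0.04]
  tip-only shift [-0.42  0.13  0.18] world tcp [ 0.491 -0.075  0.08 ]
  tail tilt 40.2 [-25.  24.  66. 126. -67.  73. 132.]
t 12.87 tip local [-39.9  47.5  13. ] F [-0.6  0.1 -1.5] w 15.7
shift mm [59.6 41.3 53.6] rv [-0.2   0.01  0.04]
  tip-only shift [59.5  41.26 53.27] world tcp [ 0.579 -0.056  0.08 ]
  tail tilt 40.2 [-25.  24.  66. 126. -67.  73. 132.]
```

```bash
python3 -c "
from h import *
w=ctrl.get_image('wrist'); crop(w,200,130,310,210,7,'pics/w5c.png'); print(proj(w,cpw(P,np.array([[-.04,.05,.01],[-.04,.048,.013]]))))"
```

```text
[[252.46916496 191.00110217]
 [253.66800268 193.61007456]]
```

View pics/w5c.png

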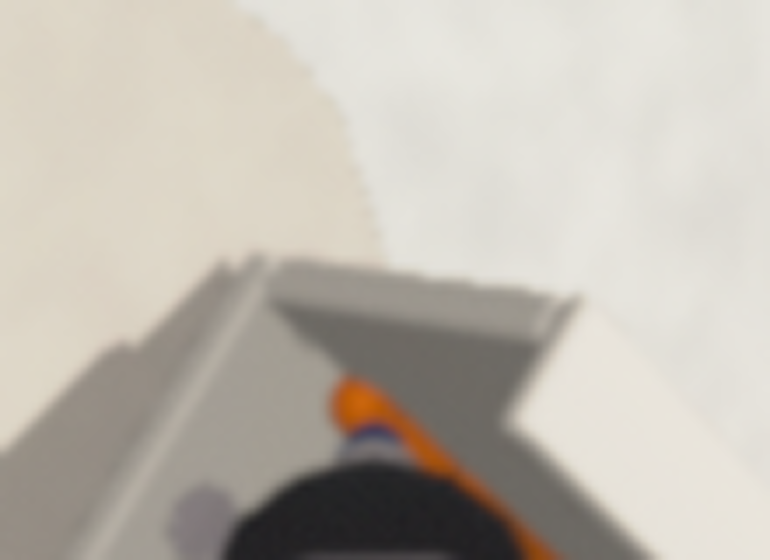

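carry_out(series=[0,1.3,1.1,1.4,0,0,0,0,1.3,1.1,1.4,0,0,0,0,1.4,1,1.3,0,0,0,0,1.4,1,1.3,0,0,0,0,1.5,1,1.3,0,0,0,0,1.5,1,1.3,0,0,0,0,1.5,1,1.3,0,0,0,0,1.5,1,1.3,0,0,0,0,1.5,1,1.3,0,0,0,0,1.5,1,1.3,0,0,0])

```text
t: 13.75
ee_pos: [0.5144, -0.0705, 0.0801]
ee_rot: [-49.9, 2.6, -36.0]
contact_force: [0.3, -0.6, -1.3]
grip_width: 0.184
```

```bash
python3 -c "
from h import *
goto([50,49,13],RL)"
```

```text
t 13.75 tip local [-15.9  47.2  13. ] F [ 0.3 -0.6 -1.3] w 16.0
shift mm [42.6 31.  40.1] rv [-0.18 -0.02  0.08]
  tip-only shift [42.49 30.95 39.79] world tcp [ 0.579 -0.055  0.08 ]
  tail tilt 40.2 [-25.  26.  64. 124. -69.  73. 131.]
```

carry_out(series=[0,1.4,1,1.4,0,0,0,0,1.4,1,1.4,0,0,0,0,1.4,1,1.4,0,0,0,0,1.4,1,1.4,0,0,0,0,1.4,1,1.3,0,0,0,0,1.4,1,1.3,0,0,0,0,1.4,1,1.3,0,0,0,0,1.4,1,1.3,0,0,0,0,1.4,1,1.3,0,0,0,0,1.4,1,1.3,0,0,0])

```text
t: 14.58
ee_pos: [0.5379, -0.0646, 0.0804]
ee_rot: [-49.9, 2.6, -36.0]
contact_force: [0.6, -1.0, -1.1]
grip_width: 0.181
```

```bash
python3 -c "
from h import *
goto([49,49,13],RL)"
```

```text
t 14.58 tip local [ 8.3 48.  13.3] F [ 0.6 -1.  -1.1] w 15.7
shift mm [26.4 19.3 24.6] rv [-0.17 -0.02  0.07]
  tip-only shift [26.34 19.27 24.33] world tcp [ 0.578 -0.055  0.08 ]
  tail tilt 40.2 [-25.  27.  63. 122. -70.  73. 129.]
```

carry_out(series=[0,1.4,1,1.3,0,0,0,0,1.4,1,1.3,0,0,0,0,1.4,1,1.3,0,0,0,0,1.4,1,1.3,0,0,0,0,1.4,1,1.3,0,0,0,0,1.4,1,1.3,0,0,0,0,1.4,1,1.3,0,0,0,0,1.4,1,1.3,0,0,0,0,1.4,1,1.3,0,0,0,0,1.4,1,1.3,0,0,0])

```text
t: 15.42
ee_pos: [0.5612, -0.0589, 0.0805]
ee_rot: [-49.9, 2.6, -36.0]
contact_force: [0.6, 0.2, -0.6]
grip_width: 0.183
```

```bash
python3 -c "
from h import *
goto([49,49,13],RL);axes()"
```

```text
t 15.42 tip local [32.2 48.6 13.3] F [ 0.6  0.2 -0.6] w 15.9
shift mm [11.   8.1 10.2] rv [-0.17 -0.03  0.06]
  tip-only shift [10.88  8.09  9.93] world tcp [ 0.578 -0.055  0.08 ]
  tail tilt 40.2 [-25.  29.  61. 119. -72.  73. 128.]
locx [0.665 0.457 0.591]
locy [-0.745  0.455  0.487]
z [-0.046 -0.764  0.643]
```

carry_out(series=[0,1.4,1.1,1.3,0,0,0,0,1.4,1.1,1.3,0,0,0,0,1.4,1.1,1.3,0,0,0,0,1.4,1.1,1.3,0,0,0,0,1.4,1.1,1.3,0,0,0,0,1.4,1.1,1.3,0,0,0,0,1.2,1,1.2,0,0,0,0,0.5,0.4,0.5,0,0,0,0,0,0,0,0,0,0])

```text
t: 16.17
ee_pos: [0.5788, -0.0541, 0.0798]
ee_rot: [-49.9, 2.6, -36.0]
contact_force: [-0.6, 0.8, -0.2]
grip_width: 0.184
```

```bash
python3 -c "
from h import *
goto([49,-42,13],RL)"
```

```text
t 16.17 tip local [50.4 49.6 12.7] F [-0.6  0.8 -0.2] w 16.0
shift mm [ 67.4 -42.6 -45. ] rv [-0.16 -0.    0.04]
  tip-only shift [ 67.29 -42.61 -45.27] world tcp [ 0.597 -0.144  0.08 ]
  tail tilt 40.2 [-25.  30.  60. 118. -73.  73. 127.]
```

carry_out(series=[0,1.5,-1.1,-1.2,0,0,0,0,1.6,-1.1,-1.2,0,0,0,0,1.6,-1,-1.1,0,0,0,0,1.6,-1,-1.1,0,0,0,0,1.6,-1,-1.1,0,0,0,0,1.6,-1,-1.1,0,0,0,0,1.6,-1,-1.1,0,0,0,0,1.6,-1,-1.1,0,0,0,0,1.6,-1,-1.1,0,0,0,0,1.6,-1,-1.1,0,0,0])

```text
t: 17.0
ee_pos: [0.5828, -0.0783, 0.0796]
ee_rot: [-49.9, 2.7, -36.0]
contact_force: [0.9, -0.5, -0.7]
grip_width: 0.186
```

```bash
python3 -c "
from h import *
goto([49,-42,13],RL)"
```

```text
t 17.0 tip local [49.2 25.1 12.5] F [ 0.9 -0.5 -0.7] w 16.2
shift mm [ 49.9 -31.  -32.2] rv [-0.15 -0.03  0.06]
  tip-only shift [ 49.86 -31.04 -32.48] world tcp [ 0.597 -0.144  0.08 ]
  tail tilt 40.1 [-21.  32.  60. 115. -73.  75. 128.]
```

carry_out(series=[0,1.6,-1,-1,0,0,0,0,1.6,-1,-1,0,0,0,0,1.6,-1,-1,0,0,0,0,1.6,-1,-1,0,0,0,0,1.6,-1,-1,0,0,0,0,1.6,-1,-1,0,0,0,0,1.6,-1,-1,0,0,0,0,1.6,-1,-1,0,0,0,0,1.6,-1,-1,0,0,0,0,1.6,-1,-1,0,0,0])

```text
t: 17.83
ee_pos: [0.588, -0.1013, 0.0801]
ee_rot: [-49.9, 2.7, -36.0]
contact_force: [-0.2, 0.0, -1.1]
grip_width: 0.179
```

```bash
python3 -c "
from h import *
goto([49,-42,13],RL)"
```

```text
t 17.83 tip local [49.4  1.4 12.9] F [-0.2  0.  -1.1] w 15.6
shift mm [ 32.2 -20.  -21.1] rv [-0.15 -0.03  0.05]
  tip-only shift [ 32.13 -20.03 -21.32] world tcp [ 0.597 -0.144  0.08 ]
  tail tilt 40.1 [-18.  34.  59. 113. -73.  78. 128.]
```

carry_out(series=[0,1.6,-1,-1,0,0,0,0,1.6,-1,-1.1,0,0,0,0,1.6,-1,-1,0,0,0,0,1.6,-1,-1.1,0,0,0,0,1.6,-1,-1,0,0,0,0,1.6,-1,-1.1,0,0,0,0,1.6,-1,-1,0,0,0,0,1.6,-1,-1.1,0,0,0,0,1.6,-1,-1,0,0,0,0,1.6,-1,-1,0,0,0])

```text
t: 18.67
ee_pos: [0.593, -0.1247, 0.0802]
ee_rot: [-49.9, 2.7, -36.0]
contact_force: [-0.5, 0.4, -0.7]
grip_width: 0.176
```

```bash
python3 -c "
from h import *
goto([49,-42,13],RL)"
```

```text
t 18.67 tip local [ 49.3 -22.4  13. ] F [-0.5  0.4 -0.7] w 15.3
shift mm [14.4 -9.  -9.5] rv [-0.14 -0.03  0.04]
  tip-only shift [14.38 -9.01 -9.74] world tcp [ 0.597 -0.144  0.08 ]
  tail tilt 40.1 [-15.  36.  58. 111. -73.  79. 129.]
```

carry_out(series=[0,1.6,-1,-1,0,0,0,0,1.6,-1,-1.1,0,0,0,0,1.6,-1,-1,0,0,0,0,1.6,-1,-1.1,0,0,0,0,1.6,-1,-1,0,0,0,0,1.6,-1,-1.1,0,0,0,0,1.6,-1,-1,0,0,0,0,1.2,-0.8,-0.8,0,0,0,0,0,0,0,0,0,0,0,0,0,0,0,0,0])

```text
t: 19.5
ee_pos: [0.5969, -0.1436, 0.0804]
ee_rot: [-50.0, 2.7, -36.0]
contact_force: [-0.7, 0.1, 0.6]
grip_width: 0.182
```

```bash
python3 -c "
from h import *
goto([45,-80,15],RL);goto([40,-85,110],RL)"
```

```text
t 19.5 tip local [ 49.1 -41.8  13.2] F [-0.7  0.1  0.6] w 15.8
shift mm [ 25.7 -20.6 -19.7] rv [-0.12 -0.05  0.07]
  tip-only shift [ 25.64 -20.65 -19.86] world tcp [ 0.601 -0.182  0.082]
  tail tilt 40.1 [-13.  37.  58. 109. -73.  81. 129.]
t 19.5 tip local [ 49.1 -41.8  13.2] F [-0.7  0.1  0.6] w 15.8
shift mm [ 21.8 -97.8  36. ] rv [-0.12 -0.05  0.07]
  tip-only shift [ 21.65 -97.85  35.81] world tcp [ 0.597 -0.188  0.177]
  tail tilt 40.1 [-13.  37.  58. 109. -73.  81. 129.]
```

carry_out(series=[0,3,-2.5,-2.4,0,0,0,0,4,-3.3,-3.1,0,0,0,0,5,-4,-4,0,0,0,0,5,-4,-4,0,0,0,0,5,-4,-4,0,0,0,0,4,-3.3,-3.1,0,0,0,0,0,-3,2,0,0,0,0,0,-7,5,0,0,0,0,0,-10,7,0,0,0,0,0,-10,7,0,0,0])

```text
t: 20.33
ee_pos: [0.5994, -0.1913, 0.1189]
ee_rot: [-50.1, 2.9, -36.1]
contact_force: [-0.4, 0.3, -0.6]
grip_width: 0.181
```

carry_out(series=[0,0,-10,7,0,0,0,0,0,-10,7,0,0,0,0,0,-10,7,0,0,0,0,0,-10,7,0,0,0,0,0,-10,7,0,0,0,0,0,-6,4,0,0,0,0,0,0,0,0,0,0])

```text
t: 20.92
ee_pos: [0.5995, -0.1991, 0.2008]
ee_rot: [-49.9, 2.5, -36.0]
contact_force: [0.5, 0.3, -1.7]
grip_width: 0.184
```

```bash
cat >>h.py <<'E'
G=R.from_euler('xyz',[-90,0,-16.9],degrees=True)
def togo(p,rot=G):
    s=ctrl.sense(); print("t",round(s["t"],2),s["ee_pos"].round(4),s["ee_rot"].round(1),s["joint_pos"].round(0),"F",s["contact_force"].round(1)); delta(s,p,rot); print(" world",(np.array(p)-s["ee_pos"]).round(4))
E
python3 -c "
from h import *
goto([40,-85,110],RL); togo([.4308,.2334,.21])"
```

```text
t 20.92 tip local [ 40.1 -96.6 133.7] F [ 0.5  0.3 -1.7] w 16.0
shift mm [-7.4 23.3 -9.3] rv [-0.21  0.06  0.2 ]
  tip-only shift [-7.68 23.33 -9.6 ] world tcp [ 0.597 -0.188  0.177]
  tail tilt 40.2 [-10.  33.  63.  99. -66.  90. 121.]
t 20.92 [ 0.5995 -0.1991  0.2008] [-49.9   2.5 -36. ] [-10.  33.  63.  99. -66.  90. 121.] F [ 0.5  0.3 -1.7]
shift mm [-390.8  167.5  186.7] rv [-40.16 -19.19   4.33]
 world [-0.1687  0.4325  0.0092]
```

carry_out(series=[0,0,0,0,-4,-2,0.5,0,0,-2,0,-5,-2.5,0.5,0,0,-2,0,-5,-2.5,0.5,0,0,-2,0,-5,-2.5,0.5,0,0,-2,0,-5,-2.5,0.5,0,0,-2,0,-5,-2.5,0.5,0,0,-2,0,-5,-2.5,0.5,0,0,-2,0,-4,-2,0.5,0,0,0,0,0,0,0])

```text
t: 21.67
ee_pos: [0.5958, -0.2056, 0.2138]
ee_rot: [-89.7, -0.4, -16.6]
contact_force: [-0.2, 0.8, -1.9]
grip_width: 0.183
```

```bash
python3 -c "
from h import *
togo([.4308,.2334,.22])"
```

```text
t 21.67 [ 0.5958 -0.2056  0.2138] [-89.7  -0.4 -16.6] [-36.  35.  75.  90. -34.  81. 116.] F [-0.2  0.8 -1.9]
shift mm [-283.5   -6.   373.6] rv [-0.32  0.31  0.38]
 world [-0.165   0.439   0.0062]
```

carry_out(series=[0,-8,0,10,0,0,0,0,-13,0,17,0,0,0,0,-13,0,17,0,0,0,0,-13,0,17,0,0,0,0,-13,0,17,0,0,0,0,-13,0,17,0,0,0,0,-13,0,17,0,0,0])

```text
t: 22.25
ee_pos: [0.5403, -0.073, 0.2092]
ee_rot: [-89.1, 0.1, -17.7]
contact_force: [-0.5, 0.3, -0.2]
grip_width: 0.188
```

```bash
python3 -c "
from h import *
togo([.4308,.2334,.22])"
```

```text
t 22.25 [ 0.5403 -0.073   0.2092] [-89.1   0.1 -17.7] [-60.  19.  78. 102. -20.  75.  95.] F [-0.5  0.3 -0.2]
shift mm [-197.2   -6.4  258.9] rv [-0.91 -0.75 -0.08]
 world [-0.1095  0.3064  0.0108]
```

carry_out(series=[0,-8,-1,10,-0.2,0,0,0,-8,-1,10,-0.2,0,0,0,-8,-1,10,-0.2,0,0,0,-8,-1,10,0,0,0])

```text
t: 22.58
ee_pos: [0.5166, -0.0219, 0.2106]
ee_rot: [-89.1, 0.7, -18.1]
contact_force: [-0.4, -0.3, -0.6]
grip_width: 0.18
```

```bash
python3 -c "
from h import *
togo([.4308,.2334,.22])"
```

```text
t 22.58 [ 0.5166 -0.0219  0.2106] [-89.1   0.7 -18.1] [-72.  10.  78. 105. -11.  73.  82.] F [-0.4 -0.3 -0.6]
shift mm [-161.   -4.  216.] rv [-0.91 -1.22 -0.68]
 world [-0.0858  0.2553  0.0094]
```

carry_out(series=[0,-10,-1,13,-0.2,0,0,0,-10,-1,13,-0.2,-0.3,0,0,-10,-1,13,-0.2,-0.3,-0.2,0,-10,-1,13,0,-0.3,-0.2])

```text
t: 22.92
ee_pos: [0.4899, 0.0391, 0.2127]
ee_rot: [-89.4, 0.9, -18.0]
contact_force: [0.2, 0.9, -1.1]
grip_width: 0.18
```

```bash
python3 -c "
from h import *
togo([.4308,.2334,.22])"
```

```text
t 22.92 [0.4899 0.0391 0.2127] [-89.4   0.9 -18. ] [-86.  -5.  75. 108.   4.  74.  61.] F [ 0.2  0.9 -1.1]
shift mm [-116.4   -3.8  166.6] rv [-0.59 -1.09 -0.88]
 world [-0.0591  0.1943  0.0073]
```

carry_out(series=[0,-8,0,11,0,-0.2,-0.1,0,-8,0,11,0,-0.3,-0.2,0,-8,0,11,0,-0.3,-0.2,0,-8,-1,11,0,-0.3,-0.2])

```text
t: 23.25
ee_pos: [0.4672, 0.0921, 0.2128]
ee_rot: [-88.8, 0.9, -17.3]
contact_force: [-0.1, -0.2, -1.6]
grip_width: 0.185
```

```bash
python3 -c "
from h import *
togo([.4308,.2334,.22])"
```

```text
t 23.25 [0.4672 0.0921 0.2128] [-88.8   0.9 -17.3] [-85.  -9.  66. 110.   7.  74.  51.] F [-0.1 -0.2 -1.6]
shift mm [-76.8  -3.4 124.2] rv [-1.22 -0.4  -0.92]
 world [-0.0364  0.1413  0.0072]
```

Recovering; continue.

carry_out(series=[0,-7,-1,11,-0.3,0,-0.2,0,-7,0,11,-0.3,0,-0.2,0,-7,0,11,-0.3,0,-0.2,0,-7,0,11,-0.3,0,-0.2,0,-7,0,11,0,0,0,0,-7,0,11,0,0,0])

```text
t: 23.75
ee_pos: [0.44, 0.1667, 0.212]
ee_rot: [-89.6, 1.2, -18.2]
contact_force: [0.6, -0.3, -0.1]
grip_width: 0.181
```

```bash
python3 -c "
from h import *
togo([.4308,.2334,.22])"
```

```text
t 23.75 [0.44   0.1667 0.212 ] [-89.6   1.2 -18.2] [-88.  -7.  60. 110.   5.  74.  42.] F [ 0.6 -0.3 -0.1]
shift mm [-29.7  -6.9  60.5] rv [-0.42 -1.29 -1.24]
 world [-0.0092  0.0667  0.008 ]
```

carry_out(series=[0,-5,-1,10,0,-0.3,-0.2,0,-5,-1,10,-0.1,-0.3,-0.3,0,-5,-1,10,-0.1,-0.2,-0.3,0,-4,-1,9,0,-0.2,-0.3,0,-3,-1,6,0,0,0,0,0,0,0,0,0,0])

```text
t: 24.25
ee_pos: [0.4304, 0.2228, 0.2174]
ee_rot: [-89.8, 0.2, -17.1]
contact_force: [-0.9, 1.3, 0.3]
grip_width: 0.181
```

```bash
python3 -c "
from h import *
togo([.4305,.233,.20])"
```

```text
t 24.25 [0.4304 0.2228 0.2174] [-89.8   0.2 -17.1] [-90.  -4.  57. 109.   3.  74.  38.] F [-0.9  1.3  0.3]
shift mm [-2.9 17.5  9.7] rv [-0.22 -0.18 -0.21]
 world [ 0.0001  0.0102 -0.0174]
```

carry_out(series=[0,-1,2,3,-0.1,-0.1,-0.1,0,-1,3,3,-0.1,-0.1,-0.1,0,-1,4,3,0,0,0,0,0,4,1,0,0,0,0,0,4,0,0,0,0,0,0,4,0,0,0,0,0,0,4,0,0,0,0,0,0,0,0,0,0,0])

```text
t: 24.92
ee_pos: [0.431, 0.2325, 0.1892]
ee_rot: [-90.1, -0.0, -17.0]
contact_force: [-0.4, 0.2, -0.5]
grip_width: 0.182
```

```bash
python3 -c "
from h import *
togo([.4306,.2332,.1005])
w=ctrl.get_image('wrist'); a=crop(w,200,110,310,200,7,'pics/w6.png')
s=ctrl.get_image('scene'); b=cv2.resize(s['img'][180:260,325:385,::-1],(472,630),interpolation=cv2.INTER_CUBIC)
im=np.hstack([a,b]); im=cv2.resize(im,(800,int(630*800/im.shape[1]))); cv2.imwrite('pics/w6.png',im); q=ctrl.sense(); print(proj(w,[[.43,.2325,.074]]),proj(w,[tip(q)]),proj(s,[tip(q),[.43,.2325,.074]]))"
```

```text
t 24.92 [0.431  0.2325 0.1892] [-90.1  -0.  -17. ] [-90.  -1.  58. 110.   1.  70.  40.] F [-0.4  0.2 -0.5]
shift mm [-0.6 88.7  0.7] rv [ 0.07 -0.09  0.01]
 world [-0.0004  0.0007 -0.0887]
[[253.46256202 187.92510116]] [[254.11396367 195.09531102]] [[352.01034324 212.11736282]
 [350.61014455 221.69073063]]
```

View pics/w6.png

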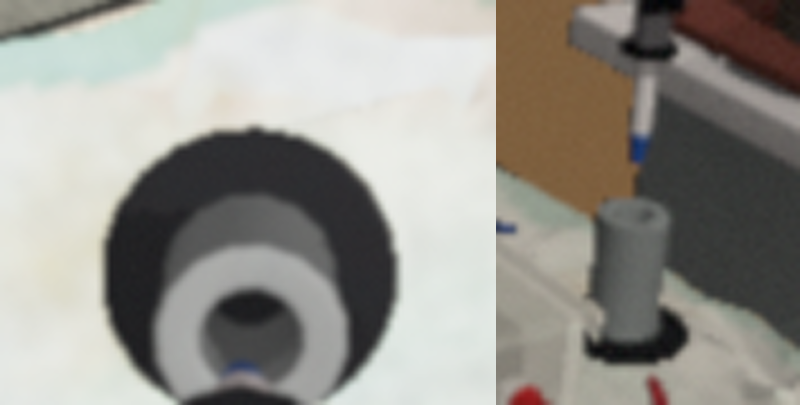

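carry_out(series=[0,-0.5,3,0.5,0,0,0,0,-0.5,5,0.5,0,0,0,0,0,6,0,0,0,0,0,0,6,0,0,0,0,0,0,6,0,0,0,0,0,0,3,0,0,0,0,0,0,0,0,0,0])

```text
schema error: expected a multiple of 7 numbers
```

```bash
python3 -c "
from h import *
togo([.4303,.2337,.1005])"
```

```text
t 25.02 [0.4313 0.2327 0.19  ] [-90.  -0. -17.] [-90.  -1.  58. 110.   1.  70.  40.] F [-0.2  0.2 -1.3]
shift mm [-1.3 89.5  0.7] rv [ 0.03 -0.1   0.04]
 world [-0.001   0.001  -0.0895]
```

carry_out(series=[0,-0.6,3,0.4,0,0,0,0,-0.6,5,0.4,0,0,0,0,0,6,0,0,0,0,0,0,6,0,0,0,0,0,0,6,0,0,0,0,0,0,3,0,0,0,0,0,0,0,0,0,0,0])

```text
t: 25.6
ee_pos: [0.4304, 0.234, 0.1582]
ee_rot: [-90.0, -0.0, -17.0]
contact_force: [-0.2, -0.3, -1.0]
grip_width: 0.18
```

```bash
python3 -c "
from h import *
togo([.4303,.2337,.1005])"
```

```text
t 25.6 [0.4304 0.234  0.1582] [-90.  -0. -17.] [-90.   2.  58. 113.  -2.  66.  43.] F [-0.2 -0.3 -1. ]
shift mm [-0.1 57.7 -0.4] rv [-0.04 -0.1   0.03]
 world [-0.0001 -0.0003 -0.0577]
```

Tip entering the bore, no contact forces. Continue slowly.

carry_out(series=[0,0,4,0,0,0,0,0,0,5,0,0,0,0,0,0,5,0,0,0,0,0,0,5,0,0,0,0,0,0,5,0,0,0,0,0,0,5,0,0,0,0,0,0,3,0,0,0,0,0,0,0,0,0,0,0])

```text
t: 26.27
ee_pos: [0.4305, 0.234, 0.1225]
ee_rot: [-90.0, -0.0, -17.0]
contact_force: [-0.3, 0.6, -0.6]
grip_width: 0.182
```

```bash
python3 -c "
from h import *
togo([.4303,.2337,.1005])"
```

```text
t 26.27 [0.4305 0.234  0.1225] [-90.  -0. -17.] [-88.   7.  59. 115.  -6.  62.  46.] F [-0.3  0.6 -0.6]
shift mm [-0.1 22.  -0.3] rv [ 0.   -0.09  0.05]
 world [-0.0002 -0.0003 -0.022 ]
```

carry_out(series=[0,0,4,0,0,0,0,0,0,5,0,0,0,0,0,0,5,0,0,0,0,0,0,4,0,0,0,0,0,0,1.5,0,0,0,0,0,0,0,0,0,0,0])

```text
t: 26.77
ee_pos: [0.4306, 0.234, 0.1009]
ee_rot: [-90.0, -0.1, -17.0]
contact_force: [0.5, 1.3, -1.0]
grip_width: 0.183
```

```bash
python3 -c "
from h import *
togo([.4303,.2337,.1005])"
```

```text
t 26.77 [0.4306 0.234  0.1009] [-90.   -0.1 -17. ] [-87.   9.  58. 116.  -9.  59.  49.] F [ 0.5  1.3 -1. ]
shift mm [-0.2  0.4 -0.4] rv [-0.01 -0.1   0.05]
 world [-0.0003 -0.0003 -0.0004]
```

carry_out(series=[0,0,0.7,0,0,0,0,0,0,0,0,0,0,0,87,0,0,0,0,0,0,87,0,0,0,0,0,0,87,0,0,0,0,0,0,87,0,0,0,0,0,0,87,0,0,0,0,0,0,87,0,0,0,0,0,0,87,0,0,0,0,0,0,87,0,0,0,0,0,0])

```text
t: 27.6
ee_pos: [0.4314, 0.2345, 0.1011]
ee_rot: [-89.9, -0.1, -17.0]
contact_force: [0.2, -0.7, 0.1]
grip_width: 0.706
```

carry_out(series=[87,0,0,0,0,0,0,87,0,0,0,0,0,0,87,0,0,0,0,0,0,87,0,0,0,0,0,0,87,0,0,0,0,0,0,87,0,0,0,0,0,0])

```text
t: 28.1
ee_pos: [0.4314, 0.2345, 0.101]
ee_rot: [-89.9, -0.1, -17.0]
contact_force: [0.1, -0.7, -0.3]
grip_width: 0.99
```

carry_out(series=[87,0,-4,0,0,0,0,87,0,-6,0,0,0,0,87,0,-8,0,0,0,0,87,0,-8,0,0,0,0,87,0,-8,0,0,0,0,87,0,-8,0,0,0,0])

```text
t: 28.6
ee_pos: [0.431, 0.2336, 0.1462]
ee_rot: [-90.0, -0.1, -17.1]
contact_force: [-0.6, 1.1, 0.6]
grip_width: 1.0
```

carry_out(series=[87,0,-10,0,0,0,0,87,0,-10,0,0,0,0,87,0,-10,0,0,0,0,87,0,-10,0,0,0,0,87,0,-10,0,0,0,0,87,0,-10,0,0,0,0,87,0,0,0,0,0,0,87,0,0,0,0,0,0])

```text
t: 29.27
ee_pos: [0.4322, 0.2344, 0.2165]
ee_rot: [-89.7, -0.1, -17.1]
contact_force: [-0.1, 0.0, -0.1]
grip_width: 1.0
```

```bash
python3 -c "
from h import *
togo([.4303,.2337,.23])
w=ctrl.get_image('wrist'); a=crop(w,200,110,310,200,7,'pics/w7.png')
s=ctrl.get_image('scene'); b=cv2.resize(s['img'][180:260,325:385,::-1],(472,630),interpolation=cv2.INTER_CUBIC)
im=np.hstack([a,b]); im=cv2.resize(im,(800,int(630*800/im.shape[1]))); cv2.imwrite('pics/w7.png',im)
t=ctrl.get_image('top');cv2.imwrite('pics/t7.png',t['img'][:,:,::-1]); o=cv2.imread('pics/top0.png'); df=cv2.absdiff(o,t['img'][:,:,::-1]).max(2)
for n,(u,v) in dict(bottle=(378,163),marker=(345,275),ytape=(384,258),timer=(361,219),wtape=(317,131)).items(): print(n,df[v-18:v+18,u-18:u+18].max())"
```

```text
t 29.27 [0.4322 0.2344 0.2165] [-89.7  -0.1 -17.1] [-91.  -3.  57. 108.   2.  73.  38.] F [-0.1  0.  -0.1]
shift mm [ -1.6 -13.5  -1.2] rv [-0.34 -0.17  0.15]
 world [-0.0019 -0.0007  0.0135]
bottle 22
marker 58
ytape 18
timer 18
wtape 17
```

View pics/w7.png

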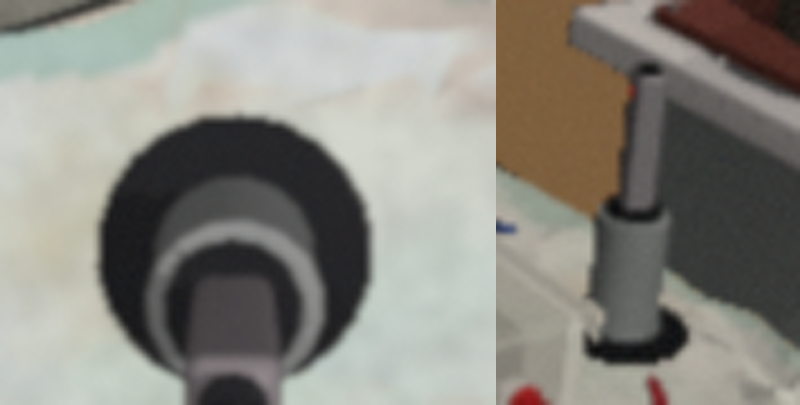

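```bash
python3 -c "
from workcell import ctrl
print(ctrl.close_job())"
```

```text
the job is handed in; nothing more can be done
None
```

I took the upright pen from its holder and ran it along the whole bead in one pass. I then moved about 4 cm past the end, put the pen back in its holder, let go and handed the job in at about 29 s. No verdict was reported.

- **The pass:** the pen leaned 40° and moved at about 28 mm/s. The computed tip position stayed within about 3 mm of the path in each direction. Measured wrist force stayed below 2 N.
- **Last picture:** the wrist and scene views show the pen upright with its collar on the rim, looking as it did at the start. The fingers are open and about 6 cm above it.
- **Bystanders:** the top-camera comparison showed almost no change at the bottle, timer and both tape rolls. The patch around the red marker did differ (58 of 255). I did not look at that picture. The gripper never came near the marker, so a shadow is likely, but I have not confirmed it.
- **Disagreements:**
  - The corner's pose from the top and wrist cameras differed by about 3–4 mm, so I used a blend of the two.
  - The pen tip in the wrist picture sat 2 mm off the nominal axis. I corrected for that.
- **Joint 3:** on the way back it came within about 1.5° of its limit (78° of 79.35°) in the readings I took. I did not see it go past.

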